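# Unlock the fume extractor's gate and hold it half open

### The arm

A 6-joint arm with a two-finger parallel gripper is mounted at the origin on the work surface. World frame = base frame: x ahead of the robot, y to its left, z up, the work surface at z = 0. Lengths are in m, angles in rad, forces in N, time in s.
With the tool pointing down it reaches from about 0.275 to 0.975 m from the base axis. Payload 8.4 kg.
Tool frame: the origin (TCP) lies at the very end of the fingers, on their centre line; the grasp point (between the pads) lies 19 mm behind it (ctrl.grip_point_offset is the z of the grasp point in the tool frame, in m); z points along the fingers, y is the line along which they close (so a half turn about z gives the same grasp; the last joint's range is limited). The gripper opens to 92 mm and grips with 3 to 60 N. Pads are 20 mm wide; open, the fingers measure 128 mm over their backs; the gripper's body (75 mm by 189 mm) begins 69 mm behind the grasp point.
Start: joints at [-1.261, 0.353, 1.633, -0, 1.155, -0.002], TCP at [0.192, -0.595, 0.215] pointing down, gripper open.
Joint ranges: [-2.63, 2.63], [-0.92, 2.1], [0.06, 2.66], [-1.3, 4.44], [0, 2.69], [-3.02, 3.02]. Speed limits (rad/s): [2.22, 2.22, 2.79, 3.14, 3.14, 3.14].

### API

Orientations are given as a rotation vector (axis times angle).
In Python, from cell import readout, optics, job, ctrl gives the robot as it stands. The module is installed in compiled form; this text tells all that it offers.
- The arm moves only by the shell command python3 -m inch 'ROWS'. ROWS is text: rows parted by semicolons, each of 7 numbers parted by spaces: the shift along the tool's x, y, z in mm, then the turn, a rotation vector about the tool's x, y, z in units of 8 degrees (1.0 is 8 degrees), then the closure, from 0 (fully open) to 1 (shut). In form: dx dy dz rx ry rz grip; .... A call has exactly 8 rows; each row is the pose to reach, as a shift and turn from the pose commanded when the call began, along the tool's axes at that moment; what a row does not reach only later rows make up. A row lasts 1/10 s, in which the tool goes at most 50 mm and 8.59 degrees, less where a joint would pass 70% of its speed; a pose out of reach is approached as far as the arm can. A call with a gripper value outside its range is refused whole. The fingers move at their own pace and stop on an object; the grip force is fixed at half the most. Time passes only in rows, so rows that repeat a pose let the fingers close, or fill a call up. It gives the time, the measured TCP pose, the force, the opening and the grip force at its end, in the units of the state.
- readout.observe(): the state, without advancing time (a new reading comes with each control period).
- optics.read_camera(name): name is "side" or "top" or "wrist"; returns a dict with "frame" (384x512x3 uint8, red, green, blue), "fx", "fy", "cx", "cy" (pixels), "k1" (the pictures are not rectified: a ray, as slopes to the right and down, at radius r is drawn at 1 + k1 r^2 times it, then the intrinsics apply), "eye" and "rotation" of the camera in the world. Camera axes: x right, y down, z forward; pixel columns grow to the right and rows downward; lengths in m; the calibration is good to about 2 mm. A picture is of the moment at which its call begins. There is no depth.
- job.job_done(): hands the job in; it is judged then, once.
Trained networks look in the newest picture that a camera, given by its name, has taken for a name from the list of things; names that differ only in an ending like _2 or _b are one class to them, and where a whole thing is asked for, a point or a joint stands for the part that bears it (a point fixed in the world has none). Each returns a list of dicts, best first, with "p" (0 to 1); they miss things now and then, are a little off and sometimes report something else, mostly with a low value. They report only what shows in the picture. A call takes as long as a camera call. They do not tell look-alikes from the thing itself.
- optics.outline_of(target, camera): "pixels" (384x512 bool, what is visible of it) and "uv" ([column, row] in pixels, amid what is visible of it).
The state is a dict: "t": time; "joints": joint angles; "dq": joint speeds; "effort": joint torques, N m; "eef_pos": TCP position; "ee_rot": TCP orientation; "force": force on the tool from outside, world axes, zero at the start; "moment": the same for the moment, N m; "opening": finger opening in m; "grasp_force": force on a finger pad.
Only numpy, scipy, OpenCV 4.12 (cv2) and the standard library are available. Lean on these libraries where they do the work, as an engineer would, in place of code of your own. Each camera call takes 0.05 s, during which the arm holds its last target. There are 200 camera calls.

### The job

Unlock the fume extractor on the welding bench: turn its locking key counter-clockwise until its wing lies along the slot, lift it straight out and leave it in the shallow tray. Then slide the sprung gate open by its black tab to half its travel, never pulling it far past half, and finish while holding it still there with the gripper, because it springs shut when let go. Leave the other things on the bench where they are.

Things in the scene. Friction and masses are not known exactly. Their poses are not given: they have to be found in the camera images.
- extractor: grey fume-extraction box 200 (x) x 240 (y) x 70 mm high, fixed to the bench. Origin: centre of its underside, z up. On its top: a slide gate moving along the box's y and, towards +x, a steel bracket whose bridge plate (52 x 56 mm, its top 34 mm above the box top) has a slot 42 x 17 mm along the box's x
- socket (a point): point on the box top on the seated key's axis, under the middle of the bridge slot, at (62, 8, 70) mm in the box frame; axes as the box's. The key starts turned 60 to 85 degrees clockwise (from above) of the slot; turned counter-clockwise until its wing is parallel to the box's x (within 10 degrees) it lifts straight out, free after 35 mm. A stop ends the turn 12 degrees past parallel
- key: locking key, 74 mm tall, 0.08 to 0.17 kg, captive in the bracket at the start, blocking the gate. Origin: centre of its foot, z up its 12 mm round shaft. Steel cross-bar 34 x 8 x 8 mm along the key's x, 18 to 26 mm up, caught under the bridge. Black finger wing 60 (x) x 14 (y) mm, 42 to 74 mm up, parallel to the cross-bar
- gate (a joint): gate opening in m: 0 closed, 0.04 half, 0.08 fully open; it moves along the box's +y. A spring closes it: 3 N when closed, rising 1.5 N per 10 mm (9 N at half, 15 N fully open); let go, it springs shut. At half travel the pointer on the gate's -x edge meets the dark mark on the rail
- gate_tab (a point): centre of the top of the gate's upright black tab, 44 mm (box x) x 14 mm (box y, the sliding direction) x 45 mm tall; the tab's top is 123 mm above the bench, its foot on the gate plate. Moves with the gate; axes as the box's
- tray: shallow open aluminium tray 180 (x) x 150 (y) x 30 mm, walls and floor 4 mm, fixed. Origin: centre of its underside, z up. On the left or on the right of the box
- electrode_box: closed cardboard electrode box 150 x 90 x 45 mm, loose, leave it alone. Origin: centre of its underside
- spray_can: upright white spray can, 60 mm across, 150 mm tall, loose, leave it alone. Origin: centre of its underside
- hammer: hammer lying flat, loose, leave it alone. Origin: on its underside near the middle
- brush: brush lying flat, loose, leave it alone. Origin: on its underside near the middle
- discs: stack of black grinding discs, 100 mm across, 18 mm high, loose, leave it alone. Origin: centre of its underside
- collar: steel shaft collar, 44 mm across, 25 mm high, loose, leave it alone. Origin: centre of its underside
- block: dark steel block 50 x 40 x 30 mm, loose, leave it alone. Origin: centre of its underside
Mind the look-alikes: they are no part of the job. What is shaped like the key but pink is not meant. Of the things that look like the tray, the larger one is meant.

How it is judged:
On the way, in this order (a step that is already met when the one before it is completed fails the run):
1. the key is turned until its wing lies along the slot (within 14 degrees), still seated (angle between the x axis of key and the x axis of extractor, either way round below 0.25 rad and z of key in the frame of socket below 0.02 m).
2. the key is lifted clear of the bracket (z of key in the frame of socket above 0.035 m), for 0.1 s.
3. the key lies in the tray, let go and at rest (x of key in the frame of tray between -0.085 and 0.085 m and y of key in the frame of tray between -0.07 and 0.07 m and z of key in the frame of tray below 0.06 m and linear speed of key below 0.05 m/s and contact force between key and tray above 0.1 N and contact force between the arm and key below 0.1 N), for 0.2 s.
At the end, for the whole second after the job is handed in: the gate stands still at 33 to 47 mm of its 80 mm travel with the robot's fingers bearing on it with more than 3 N; the key lies at rest inside the tray, not touched by the robot and not touching the gate (all of step 3 and value of joint gate between 0.033 and 0.047 m and velocity of joint gate between -0.01 and 0.01 m/s and contact force between the fingers and gate above 3 N and contact force between key and gate below 0.1 N); the arm keeps its last pose, push and grip.
It fails at once if the gate is pulled more than three quarters open (60 mm) (value of joint gate above 0.06 m).
It fails at once if a bystander is moved more than 30 mm (distance of any of electrode_box, spray_can, hammer, brush, discs, collar, block from where it was at the start of the episode above 0.03 m).
It also fails if it takes over 61 s, if anything falls off the work surface, if the arm or the gripper's body presses on something with over 40 N, if the wrist force passes 120 N, or if a joint passes its speed limit or range.

## Working session

There is one attempt and no reset: what is moved stays moved. The work goes in short steps, Python scripts to look and compute and a shell command to move; the robot and the scene stay as the last step left them, time stands still between calls to the robot, and variables do not carry over. Pictures are saved under pics/ and viewed, at most 10 in all, crops included, and the job is handed in when it is done.

```bash
mkdir -p pics
cat > h.py <<'E'
import numpy as np, cv2
from scipy.spatial.transform import Rotation as R
from cell import readout, optics, job, ctrl
def save(cam,name):
    c=optics.read_camera(cam); cv2.imwrite(f'pics/{name}.png',c['frame'][:,:,::-1]); return c
def ray(c,u,v):
    K=np.array([[c['fx'],0,c['cx']],[0,c['fy'],c['cy']],[0,0,1.]])
    p=cv2.undistortPoints(np.array([[[u,v]]],float),K,np.array([c['k1'],0,0,0.])).ravel()
    # cv2 model: distorted = undist*(1+k1 r^2)
    Rm=np.array(c['rotation']); Rm=Rm if Rm.shape==(3,3) else R.from_rotvec(Rm).as_matrix()
    d=Rm@np.array([p[0],p[1],1.]); return np.array(c['eye']),d/np.linalg.norm(d)
def atz(c,u,v,z):
    o,d=ray(c,u,v); return o+d*(z-o[2])/d[2]
def tri(rays):
    A=np.zeros((3,3));b=np.zeros(3)
    for o,d in rays:
        P=np.eye(3)-np.outer(d,d);A+=P;b+=P@o
    x=np.linalg.solve(A,b); return x,[np.linalg.norm((np.eye(3)-np.outer(d,d))@(x-o)) for o,d in rays]
def proj(c,X):
    Rm=np.array(c['rotation']); Rm=Rm if Rm.shape==(3,3) else R.from_rotvec(Rm).as_matrix()
    p=Rm.T@(np.array(X,float)-np.array(c['eye'])); s=p[:2]/p[2]; s=s*(1+c['k1']*(s@s)); return np.array([c['fx']*s[0]+c['cx'],c['fy']*s[1]+c['cy']])
E
python3 - <<'E'
from h import *
s=readout.observe(); print(s['t'],s['eef_pos'],s['ee_rot'],ctrl.grip_point_offset)
for cam in('top','side'):
    c=save(cam,cam+'0'); print(cam,np.shape(c['rotation']),c['eye'],c['k1'],c['fx'])
    for n in('key','extractor','gate_tab','tray','spray_can','hammer','brush','discs','collar','block','electrode_box'):
        for r in optics.outline_of(n,cam)[:3]:
            m=r['pixels']; q=cv2.minAreaRect(np.argwhere(m)[:,::-1].astype(np.float32))
            print(n,round(r['p'],2),np.round(r['uv']),m.sum(),np.round(q[0]),np.round(q[1]),round(q[2]), np.round(atz(c,*r['uv'],0.0),3)[:2])
a=cv2.imread('pics/top0.png');b=cv2.imread('pics/side0.png')
E
```

```text
0.0 [ 0.19157624 -0.59437818  0.21386439] [-3.10213042e+00 -4.87475637e-01  3.12152448e-04] -0.0187
top (3,) [0.3397209  0.07806701 1.20758799] -0.005016176760547164 398.9131186027512
extractor 0.82 [309. 213.] 6145 [310. 206.] [85. 86.] 10 [ 0.547 -0.053]
extractor 0.39 [354. 142.] 763 [353. 143.] [30. 30.] 90 [ 0.79  -0.181]
extractor 0.35 [322. 223.] 1303 [325. 223.] [36. 44.] 9 [ 0.521 -0.094]
gate_tab 0.78 [324. 224.] 1287 [325. 223.] [37. 44.] 13 [ 0.519 -0.1  ]
tray 0.56 [109. 242.] 1572 [110. 245.] [37. 44.] 20 [0.401 0.543]
spray_can 0.88 [244. 126.] 615 [242. 125.] [35. 20.] 86 [0.81  0.175]
hammer 0.72 [400. 165.] 762 [409. 163.] [85. 27.] 11 [ 0.725 -0.327]
brush 0.59 [174. 150.] 611 [185. 150.] [64. 14.] 11 [0.707 0.387]
discs 0.82 [354. 143.] 760 [353. 142.] [29. 30.] 90 [ 0.787 -0.181]
collar 0.5 [213. 173.] 150 [214. 174.] [14. 13.] 45 [0.645 0.254]
block 0.54 [371. 185.] 248 [374. 185.] [18. 14.] 90 [ 0.653 -0.239]
electrode_box 0.94 [401. 256.] 1861 [400. 255.] [54. 35.] 90 [ 0.442 -0.335]
side (3,) [0.26441662 0.85068348 0.83064389] -0.09315208162361435 350.7907274
[... 466 characters left out ...]
[0.391 0.529]
spray_can 0.61 [216. 238.] 193 [219. 238.] [15. 14.] 90 [0.651 0.241]
spray_can 0.56 [190. 191.] 851 [190. 194.] [46. 21.] 78 [0.839 0.086]
hammer 0.6 [258. 138.] 340 [266. 138.] [17. 49.] 63 [ 0.745 -0.322]
brush 0.96 [177. 261.] 689 [181. 257.] [15. 66.] 43 [0.716 0.365]
brush 0.28 [274. 148.] 90 [274. 146.] [ 7. 13.] 90 [ 0.654 -0.278]
discs 0.56 [234. 153.] 353 [236. 153.] [16. 24.] 90 [ 0.791 -0.185]
collar 0.66 [298. 166.] 613 [295. 166.] [39. 22.] 17 [ 0.529 -0.201]
collar 0.56 [218. 237.] 189 [219. 238.] [15. 14.] 90 [0.647 0.237]
block 0.6 [277. 151.] 81 [274. 146.] [ 7. 13.] 90 [ 0.64  -0.267]
electrode_box 0.76 [329. 149.] 795 [328. 149.] [40. 21.] 12 [ 0.444 -0.366]
```

Run:
```python
import cv2,numpy as np
a=cv2.imread('pics/top0.png');b=cv2.imread('pics/side0.png')
z=cv2.resize(a[150:275,60:390],(792,300),interpolation=3)
z2=cv2.resize(b[110:260,180:380],(400,300),interpolation=3)
w=cv2.resize(a[150:275,245:412],(400,300),interpolation=3)
cv2.imwrite('pics/v1.png',np.vstack([z[:, :],np.hstack([z2,w])[:, :792]]))
```

```text
(no output)
```

View pics/v1.png

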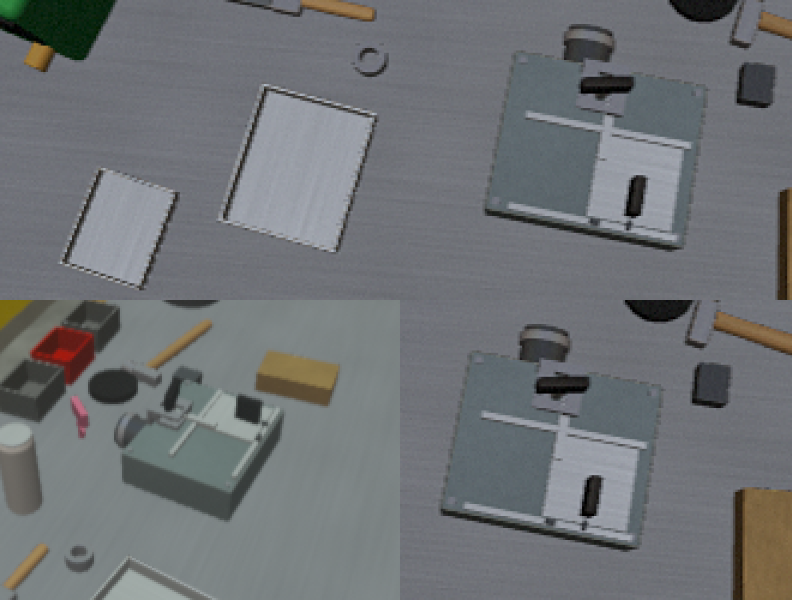

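Top view: the box (about px 310,205) has its slotted bracket up-image, with the black wing lying mostly across the slot at about (313,186). The gate tab is at about (325,231). The larger tray is at about (184,220) and a smaller look-alike at (110,245). A grey duct stands behind the bracket, and the pink decoy key is off to the side.

```bash
cat >> h.py <<'E'
def rows(p,yaw=None):
    s=readout.observe(); Rt=R.from_rotvec(s['ee_rot']); 
    d=Rt.inv().apply(np.array(p)-s['eef_pos'])*1000
    x=Rt.apply([1,0,0]); y0=np.degrees(np.arctan2(x[1],x[0]))
    rot=np.zeros(3)
    if yaw is not None:
        a=np.radians(yaw); T=R.from_matrix(np.array([[np.cos(a),np.sin(a),0],[np.sin(a),-np.cos(a),0],[0,0,-1]]))
        rot=np.degrees((Rt.inv()*T).as_rotvec())/8
    print('shift mm',np.round(d,1),'dist',round(np.linalg.norm(d),1),'rot',np.round(rot,2),'yaw now',round(y0,1))
def st():
    s=readout.observe(); x=R.from_rotvec(s['ee_rot']).apply([1,0,0]);print('t',round(s['t'],2),'tcp',np.round(s['eef_pos'],4),'yaw',round(np.degrees(np.arctan2(x[1],x[0])),1),'F',np.round(s['force'],1),'M',np.round(s['moment'],2),'open',round(s['opening'],4),'gf',round(s['grasp_force'],1))
E
python3 - <<'E'
from h import *
c=optics.read_camera('top'); Rm=R.from_rotvec(c['rotation']).as_matrix(); print(np.round(Rm,3))
px=lambda u,v:(60+u/2.4,150+v/2.4)
print('key',atz(c,*px(607,85),.144))
for q in[(521,52),(706,85),(685,248),(487,214)]: print('box',atz(c,*px(*q),.07 if q[1]<200 else .0))
for q in[(265,86),(377,116),(337,250),(221,220)]: print('tray',atz(c,*px(*q),.03))
print('tab',atz(c,*px(637,190),.123))
rows([.53,-.06,.40],95)
E
```

```text
[[ 0.095 -0.972  0.213]
 [-0.995 -0.092  0.025]
 [-0.005 -0.214 -0.977]]
key [ 0.59978137 -0.04295128  0.144     ]
box [0.6495112  0.05653147 0.07      ]
box [ 0.62921184 -0.17145751  0.07      ]
box [ 0.43575619 -0.16990693  0.        ]
box [0.45454334 0.07988123 0.        ]
tray [0.58576927 0.37410663 0.03      ]
tray [0.56070405 0.22854102 0.03      ]
tray [0.39086478 0.25762862 0.03      ]
tray [0.41346287 0.40400803 0.03      ]
tab [ 0.48598196 -0.087274    0.123     ]
shift mm [ 486.  -405.3 -185.4] dist 659.5 rot [-0.   -0.   -9.64] yaw now 17.9
```

```bash
python3 -m inch '20 -20 -30 0 0 0 0; 55 -45 -50 0 0 0 0; 85 -72 -75 0 0 0 0; 115 -97 -95 0 0 0 0; 147 -122 -115 0 0 0 0; 178 -148 -130 0 0 0 0; 209 -174 -145 0 0 0 0; 240 -200 -160 0 0 0 0'; python3 -c "
from h import *
rows([.53,-.06,.40],95)"
```

```text
t: 2.05
eef_pos: [0.3594, -0.3294, 0.3755]
ee_rot: [3.103, 0.488, 0.001]
force: [0.7, -0.6, -0.3]
opening: 0.092
grasp_force: 0.0
shift mm [ 245.  -204.1  -24.6] dist 319.8 rot [ 0.01  0.   -9.64] yaw now 17.9
```

```bash
python3 -m inch '30 -25 -5 0 0 -1 0; 60 -50 -10 0 0 -2 0; 90 -75 -15 0 0 -3 0; 120 -100 -20 0 0 -4 0; 150 -125 -25 0 0 -5 0; 180 -150 -27 0 0 -6 0; 210 -175 -27 0 0 -7 0; 240 -200 -27 0 0 -8 0'
python3 - <<'E'
from h import *
st()
c=save('wrist','w1'); print(c['eye'],c['fx'],c['k1']); print(np.round(R.from_rotvec(c['rotation']).as_matrix(),2))
for n in('key','extractor','gate_tab'):
    for r in optics.outline_of(n,'wrist')[:3]:
        q=cv2.minAreaRect(np.argwhere(r['pixels'])[:,::-1].astype(np.float32)); print(n,r['p'],r['uv'],r['pixels'].sum(),q)
E
```

```text
t: 2.85
eef_pos: [0.5265, -0.0654, 0.4019]
ee_rot: [2.367, 2.065, 0.001]
force: [-0.9, -0.7, -0.8]
opening: 0.0916
grasp_force: 0.0
t 2.85 tcp [ 0.5265 -0.0654  0.4019] yaw 82.2 F [-0.9 -0.7 -0.8] M [-0.08 -0.14 -0.03] open 0.0916 gf 0.0
[0.53689306 0.00882323 0.57206696] 285.23141881469274 0.022235739738855325
[[ 0.99 -0.13 -0.04]
 [-0.14 -0.96 -0.26]
 [-0.    0.26 -0.96]]
key 0.98 [394.1, 109.8] 519 ((394.0, 109.99999237060547), (38.39189529418945, 17.782468795776367), 24.227745056152344)
key 0.79 [301.7, 140.6] 515 ((304.32672119140625, 142.32896423339844), (41.97312927246094, 13.81094741821289), 78.31063079833984)
extractor 0.96 [263.6, 137.0] 16332 ((276.3958435058594, 138.79246520996094), (139.20474243164062, 146.85296630859375), 87.79740142822266)
gate_tab 0.59 [245.9, 173.7] 3372 ((253.81951904296875, 173.27951049804688), (56.73226547241211, 87.79756927490234), 88.56790161132812)
```

View pics/w1.png

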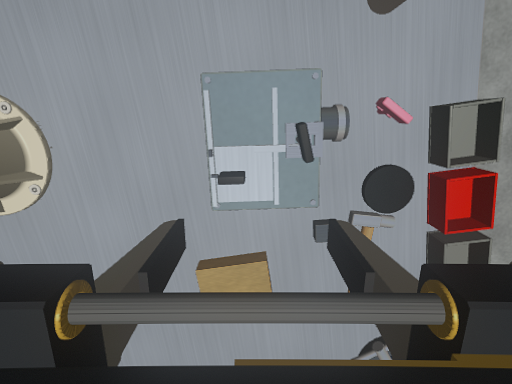

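The wrist view shows the box top corners near (203,73), (321,70), (320,208) and (213,210). The key wing is at (304,142), the tab at (232,178), the duct at (335,122) and the pink decoy at (394,110). I'll take a second, closer view.

```bash
python3 -m inch '-10 10 25 0 0 0 0; -15 20 50 0 0 0 0; -20 30 75 0 0 0 0; -25 40 100 0 0 0 0; -30 50 120 0 0 0 0; -30 50 120 0 0 0 0; -30 50 120 0 0 0 0; -30 50 120 0 0 0 0' >/dev/null
python3 - <<'E'
from h import *
st()
c=save('wrist','w2'); c['frame']=0; np.save('w2.npy',c)
import pickle;pickle.dump(c,open('w2.pkl','wb'))
for n in('key','extractor','gate_tab'):
    for r in optics.outline_of(n,'wrist')[:2]:
        q=cv2.minAreaRect(np.argwhere(r['pixels'])[:,::-1].astype(np.float32)); print(n,r['p'],r['uv'],r['pixels'].sum(),q)
a=cv2.imread('pics/w1.png')[60:220,190:360]; b=cv2.imread('pics/w2.png')
x0,y0=120,0
cv2.imwrite('pics/v2.png',cv2.resize(b[0:240,140:380],(600,600),interpolation=3))
E
```

```text
t 3.85 tcp [ 0.5711 -0.1041  0.2831] yaw 81.8 F [ 0.3 -0.4  0.3] M [-0.02 -0.08  0.  ] open 0.092 gf 0.0
key 0.83 [278.3, 125.3] 762 ((278.4910583496094, 122.88911437988281), (57.2678337097168, 14.348423957824707), 77.27564239501953)
key 0.78 [399.4, 82.5] 1073 ((397.93109130859375, 85.86305236816406), (51.16853713989258, 29.187402725219727), 40.10091018676758)
extractor 0.75 [230.9, 115.8] 29682 ((241.76644897460938, 120.02084350585938), (187.9738311767578, 200.8155975341797), 87.76302337646484)
gate_tab 0.58 [203.2, 166.8] 5944 ((214.55148315429688, 167.09512329101562), (76.18617248535156, 113.36038208007812), 88.15238952636719)
gate_tab 0.22 [309.3, 239.8] 817 ((313.5, 240.5), (29.0, 29.0), 90.0)
```

View pics/v2.png

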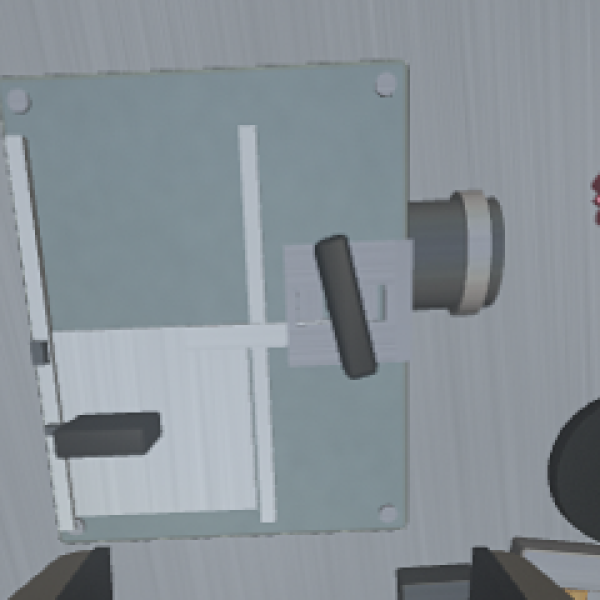

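The crop of w2 (2.5x zoom, column offset 140) shows the wing's top face from (333,238) to (362,376). The bridge plate is at (284..412, 240..366), the tab's top face is centred at about (102,443), and the box corners are at (3,76), (408,62), (408,527) and (60,540). The duct is low and lies past the box edge.

Run:
```python
from h import *
import pickle
c=pickle.load(open('w2.pkl','rb'))
z=lambda u,v:(140+u/2.5,v/2.5)
C=[atz(c,*z(*q),.07)[:2] for q in[(3,76),(408,62),(408,527),(60,540)]]
for a in C: print('corner',np.round(a,4))
loc=np.array([[-.1,.12],[.1,.12],[.1,-.12],[-.1,-.12]]);C=np.array(C)
def fit(L,W):
    M,_=cv2.estimateAffinePartial2D(L,W); y=np.arctan2(M[1,0],M[0,0]); print('scale',np.hypot(M[0,0],M[1,0]))
    cl=L.mean(0);cw=W.mean(0);Q=np.array([[np.cos(y),-np.sin(y)],[np.sin(y),np.cos(y)]]);t=cw-Q@cl;return y,t,Q
y,t,Q=fit(loc,C); print('box yaw',np.degrees(y),t,'resid',np.round((loc@Q.T+t-C)*1000,1).tolist())
print('socket',t+Q@[.062,.008])
B=np.array([atz(c,*z(*q),.104)[:2] for q in[(284,244),(412,240),(410,361),(289,366)]])
print('bridge',B.mean(0),np.linalg.norm(B[0]-B[1]),np.linalg.norm(B[1]-B[2]), 'yaw',np.degrees(np.arctan2(*(B[1]-B[0]+B[2]-B[3])[::-1])))
a,b=[atz(c,*z(*q),.144) for q in[(333,238),(362,376)]]
print('wing',a,b,(a+b)/2,np.linalg.norm(a-b),'yaw',np.degrees(np.arctan2(*(b-a)[1::-1])))
print('tab',atz(c,*z(102,443),.123), 'pred tab local',Q.T@(atz(c,*z(102,443),.123)[:2]-t))
# pointer/mark
for n,q in(('mark',(40,352)),('pointer',(50,430))): print(n,Q.T@(atz(c,*z(*q),.078)[:2]-t))
# height via top cam
T=optics.read_camera('top'); px=lambda u,v:(60+u/2.4,150+v/2.4)
print('key tri',tri([ray(c,*z(348,307)),ray(T,*px(607,84))]))
print('tab tri',tri([ray(c,*z(102,443)),ray(T,*px(638,184))]))
s=readout.observe();
```

```text
corner [0.4598 0.0829]
corner [0.6522 0.0616]
corner [ 0.6293 -0.1721]
corner [ 0.4322 -0.1515]
scale 0.9802607306201718
box yaw -6.160364144852819 [ 0.54338488 -0.04477117] resid [[-3.0, 2.4], [3.4, 2.2], [0.7, -2.7], [-1.1, -1.9]]
socket [ 0.60588535 -0.04347068]
bridge [ 0.60826375 -0.04397397] 0.05941761133592038 0.05562539029437477 yaw -6.2572881251777055
wing [ 0.6020409  -0.01529102  0.144     ] [ 0.60729837 -0.0731071   0.144     ] [ 0.60466964 -0.04419906  0.144     ] 0.05805463270990821 yaw -84.80413636319913
tab [ 0.4835681  -0.08987757  0.123     ] pred tab local [-0.05463093 -0.05126497]
mark [-0.09391518 -0.01155926]
pointer [-0.09397712 -0.05274831]
key tri (array([ 0.60617096, -0.04478861,  0.12344106]), [np.float64(0.00045693750606732913), np.float64(0.0004569375060674254)])
tab tri (array([ 0.48994183, -0.08534991,  0.14445236]), [np.float64(0.0006284926918001862), np.float64(0.0006284926918002304)])
```

Run:
```python
from h import *
rows([.6052,-.044,.165],95.2); rows([.6052,-.044,.114],95.2)
```

```text
shift mm [ 63.8  25.  117.5] dist 136.0 rot [ 0.01  0.   -1.67] yaw now 81.9
shift mm [ 63.8  25.  168.5] dist 181.9 rot [ 0.01  0.   -1.67] yaw now 81.9
```

```bash
python3 -m inch '16 6 25 0 0 -0.5 0.5; 32 12 50 0 0 -1 0.5; 48 18 75 0 0 -1.67 0.5; 64 25 100 0 0 -1.67 0.5; 64 25 117 0 0 -1.67 0.5; 64 25 117 0 0 -1.67 0.5; 64 25 117 0 0 -1.67 0.5; 64 25 117 0 0 -1.67 0.5' >/dev/null
python3 - <<'E'
from h import *
st(); rows([.6052,-.044,.114],95.2)
c=save('wrist','w3'); 
for r in optics.outline_of('key','wrist')[:2]: print(r['p'],r['uv'],cv2.minAreaRect(np.argwhere(r['pixels'])[:,::-1].astype(np.float32)))
print('pred wing ends',[proj(c,[.6050-.0026*k,-.044+.03*k,.144]) for k in(1,-1)])
E
```

```text
t 4.9 tcp [ 0.6057 -0.0442  0.166 ] yaw 95.2 F [-0.2  0.2 -0.2] M [ 0.03 -0.13 -0.01] open 0.0456 gf 0.0
shift mm [ 0.2 -0.5 52. ] dist 52.0 rot [0.01 0.   0.  ] yaw now 95.2
0.63 [424.0, 180.8] ((426.25299072265625, 180.77505493164062), (72.33663940429688, 30.51515769958496), 38.23382568359375)
0.58 [252.1, 214.2] ((253.9082489013672, 214.02194213867188), (84.42359924316406, 20.615495681762695), 87.87889862060547)
pred wing ends [array([255.00419499, 179.85718789]), array([254.75627851, 258.54037578])]
```

View pics/w3.png

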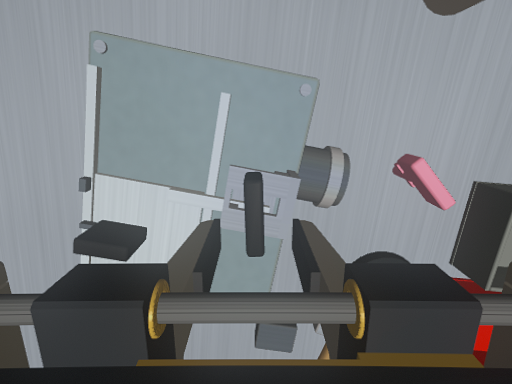

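The wing spans (254,173) to (255,256), matching the prediction, and the fingers straddle it. I'll descend and grip.

```bash
python3 -m inch '0 0 20 0 0 0 0.5; 0 0 40 0 0 0 0.5; 0 0 52 0 0 0 0.5; 0 0 52 0 0 0 0.5; 0 0 52 0 0 0 1; 0 0 52 0 0 0 1; 0 0 52 0 0 0 1; 0 0 52 0 0 0 1'; python3 -c "
from h import *
st()"
```

```text
t: 5.8
eef_pos: [0.6053, -0.0439, 0.1133]
ee_rot: [2.117, 2.32, 0.001]
force: [-0.2, -0.5, -0.1]
opening: 0.0162
grasp_force: 0.0
t 5.8 tcp [ 0.6053 -0.0439  0.1133] yaw 95.2 F [-0.2 -0.5 -0.1] M [-0.01 -0.06  0.02] open 0.0162 gf 0.0
```

```bash
python3 -m inch '0 0 0 0 0 0 1; 0 0 0 0 0 0 1; 0 0 0 0 0 0 1; 0 0 0 0 0 -0.7 1; 0 0 0 0 0 -1.4 1; 0 0 0 0 0 -2.1 1; 0 0 0 0 0 -2.8 1; 0 0 0 0 0 -3.5 1'; python3 -c "
from h import *
st()"
```

```text
t: 6.6
eef_pos: [0.6054, -0.0439, 0.1131]
ee_rot: [1.488, 2.766, 0.001]
force: [0.0, -0.8, 6.1]
opening: 0.014
grasp_force: 30.0
t 6.6 tcp [ 0.6054 -0.0439  0.1131] yaw 123.5 F [ 0.  -0.8  6.1] M [-0.08 -0.04 -0.01] open 0.014 gf 30.0
```

```bash
python3 -m inch '0 0 0 0 0 -0.9 1; 0 0 0 0 0 -1.8 1; 0 0 0 0 0 -2.7 1; 0 0 0 0 0 -3.6 1; 0 0 0 0 0 -4.5 1; 0 0 0 0 0 -5.4 1; 0 0 0 0 0 -6.3 1; 0 0 0 0 0 -6.3 1'; python3 -c "
from h import *
st()
save('wrist','w4');save('top','t4');print(readout.observe()['joints'])
a=cv2.imread('pics/w4.png');b=cv2.imread('pics/t4.png')[150:270,240:400]
cv2.imwrite('pics/v4.png',np.hstack([cv2.resize(a,(400,300)),cv2.resize(b,(400,300),interpolation=3)]))"
```

```text
t: 7.4
eef_pos: [0.6053, -0.0439, 0.1131]
ee_rot: [0.168, 3.136, -0.0]
force: [0.1, -0.7, 6.0]
opening: 0.0137
grasp_force: 30.0
t 7.4 tcp [ 0.6053 -0.0439  0.1131] yaw 173.9 F [ 0.1 -0.7  6. ] M [-0.06 -0.04 -0.01] open 0.0137 gf 30.0
[-7.48660093e-02  4.35809778e-01  1.75950188e+00 -9.54796817e-05
  9.45382842e-01 -1.53464826e+00]
```

View pics/v4.png

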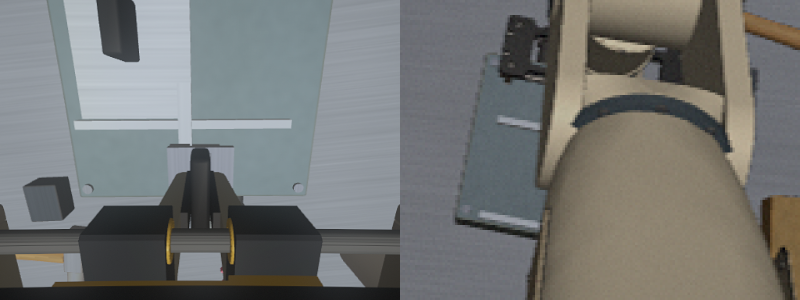

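The wing now lies along the slot: vertical in the wrist picture at (200,150–230), centred between the box edges. I'll lift.

```bash
python3 -m inch '0 0 -5 0 0 0 1; 0 0 -10 0 0 0 1; 0 0 -15 0 0 0 1; 0 0 -22 0 0 0 1; 0 0 -30 0 0 0 1; 0 0 -40 0 0 0 1; 0 0 -50 0 0 0 1; 0 0 -60 0 0 0 1'
python3 - <<'E'
from h import *
st()
T=cv2.imread('pics/top0.png')
c=optics.read_camera('top')
for r in optics.outline_of('tray','top'): 
    q=cv2.minAreaRect(np.argwhere(r['pixels'])[:,::-1].astype(np.float32)); print(r['p'],r['uv'],q); print([np.round(atz(c,*p,.03)[:2],3).tolist() for p in cv2.boxPoints(q)])
px=lambda u,v:(60+u/2.4,150+v/2.4)
print(np.mean([atz(c,*px(*q),.03) for q in[(265,86),(377,116),(337,250),(221,220)]],axis=0))
c=optics.read_camera('side')
for r in optics.outline_of('tray','side'): print(r['p'],r['uv'],atz(c,*r['uv'],.015))
E
```

```text
t: 8.3
eef_pos: [0.605, -0.0439, 0.1737]
ee_rot: [0.175, 3.136, -0.0]
force: [-0.2, 0.0, -1.3]
opening: 0.0136
grasp_force: 30.0
t 8.3 tcp [ 0.605  -0.0439  0.1737] yaw 173.6 F [-0.2  0.  -1.3] M [ 0.05 -0.11 -0.01] open 0.0136 gf 30.0
0.82 [182.0, 219.7] ((184.53775024414062, 219.367919921875), (52.88381576538086, 61.674896240234375), 15.945395469665527)
[[0.413, 0.408], [0.595, 0.384], [0.565, 0.225], [0.385, 0.254]]
0.7 [108.8, 242.4] ((110.06513977050781, 244.52413940429688), (37.093177795410156, 44.90774917602539), 20.323135375976562)
[[0.344, 0.592], [0.471, 0.569], [0.443, 0.459], [0.318, 0.485]]
[0.48770024 0.31607108 0.03      ]
0.88 [258.2, 273.1] [0.47850845 0.32150987 0.015     ]
0.83 [259.0, 357.0] [0.38807203 0.53581811 0.015     ]
```

Run:
```python
from h import *
rows([.488,.317,.16],82)
```

```text
shift mm [156.4 345.6  12.8] dist 379.6 rot [ 0.    0.   11.45] yaw now 173.6
```

```bash
python3 -m inch '5 12 0 0 0 0.3 1; 15 33 0 0 0 1 1; 26 58 0 0 0 1.8 1; 38 83 0 0 0 2.7 1; 50 110 0 0 0 3.5 1; 63 138 0 0 0 4.4 1; 75 166 0 0 0 5.2 1; 86 190 0 0 0 6 1'
python3 - <<'E'
from h import *
rows([.488,.317,.13],82)
E
```

```text
t: 9.3
eef_pos: [0.5396, 0.1558, 0.172]
ee_rot: [-1.441, -2.791, 0.001]
force: [0.4, 0.1, -1.6]
opening: 0.0142
grasp_force: 30.0
shift mm [161.4  51.3  42. ] dist 174.4 rot [-0.01 -0.    5.42] yaw now 125.4
```

```bash
python3 -m inch '22 7 0 0 0 0.9 1; 48 15 5 0 0 1.8 1; 75 24 12 0 0 2.7 1; 102 32 20 0 0 3.6 1; 127 40 28 0 0 4.5 1; 147 46 35 0 0 5.4 1; 158 50 42 0 0 5.4 1; 160 50 42 0 0 5.4 1'
python3 - <<'E'
from h import *
st()
rows([.488,.317,.051],82)
E
```

```text
t: 10.1
eef_pos: [0.487, 0.3142, 0.1293]
ee_rot: [-2.358, -2.076, 0.003]
force: [-1.2, -0.3, -0.6]
opening: 0.0136
grasp_force: 30.0
t 10.1 tcp [0.487  0.3142 0.1293] yaw 82.7 F [-1.2 -0.3 -0.6] M [-0.07 -0.07 -0.01] open 0.0136 gf 30.0
shift mm [ 3.   0.7 78.3] dist 78.3 rot [-0.01  0.01  0.09] yaw now 82.7
```

```bash
python3 -m inch '0 0 20 0 0 0 1; 0 0 40 0 0 0 1; 0 0 55 0 0 0 1; 0 0 65 0 0 0 1; 0 0 70 0 0 0 1; 0 0 74 0 0 0 1; 0 0 76 0 0 0 1; 0 0 76 0 0 0 1'
python3 - <<'E'
from h import *
st()
E
```

```text
t: 10.9
eef_pos: [0.4882, 0.3138, 0.0548]
ee_rot: [2.363, 2.07, 0.001]
force: [-0.6, 0.6, -1.0]
opening: 0.0139
grasp_force: 30.0
t 10.9 tcp [0.4882 0.3138 0.0548] yaw 82.4 F [-0.6  0.6 -1. ] M [-0.06 -0.06 -0.04] open 0.0139 gf 30.0
```

```bash
python3 -m inch '0 0 3 0 0 0 1; 0 0 5 0 0 0 1; 0 0 7 0 0 0 1; 0 0 8 0 0 0 1; 0 0 8 0 0 0 1; 0 0 8 0 0 0 1; 0 0 8 0 0 0 1; 0 0 8 0 0 0 1'
python3 - <<'E'
from h import *
st()
E
```

```text
t: 11.7
eef_pos: [0.4881, 0.3138, 0.0471]
ee_rot: [-2.363, -2.07, -0.0]
force: [-2.9, -1.7, 5.4]
opening: 0.0139
grasp_force: 30.0
t 11.7 tcp [0.4881 0.3138 0.0471] yaw 82.4 F [-2.9 -1.7  5.4] M [-0.26  0.28  0.01] open 0.0139 gf 30.0
```

```bash
python3 -m inch '0 0 0 0 0 0 0.75; 0 0 0 0 0 0 0.6; 0 0 0 0 0 0 0.4; 0 0 0 0 0 0 0; 0 0 0 0 0 0 0; 0 0 0 0 0 0 0; 0 0 -5 0 0 0 0; 0 0 -20 0 0 0 0'; python3 -m inch '0 0 -30 0 0 0 0; 0 0 -70 0 0 0 0; 0 0 -110 0 0 0 0; 0 0 -150 0 0 0 0; 0 0 -170 0 0 0 0; 0 0 -170 0 0 0 0; 0 0 -170 0 0 0 0; 0 0 -170 0 0 0 0'
python3 - <<'E'
from h import *
st()
c=save('wrist','w5'); save('side','s5')
a=cv2.imread('pics/w5.png');b=cv2.imread('pics/s5.png')
cv2.imwrite('pics/v5.png',np.hstack([cv2.resize(a,(400,300)),cv2.resize(b,(400,300))]))
for cam in('wrist','side'):
  for r in optics.outline_of('key',cam): print(cam,r['p'],r['uv'])
E
```

```text
t: 12.5
eef_pos: [0.4871, 0.3131, 0.0662]
ee_rot: [-2.363, -2.07, 0.004]
force: [0.3, 0.4, 0.0]
opening: 0.076
grasp_force: 0.0
t: 13.3
eef_pos: [0.4873, 0.3132, 0.2355]
ee_rot: [-2.363, -2.07, 0.003]
force: [-0.0, -0.2, -0.1]
opening: 0.0917
grasp_force: 0.0
t 13.3 tcp [0.4873 0.3132 0.2355] yaw 82.4 F [-0.  -0.2 -0.1] M [-0.1  -0.05  0.03] open 0.0917 gf 0.0
wrist 0.59 [255.1, 172.4]
side 0.52 [258.4, 261.1]
```

View pics/v5.png

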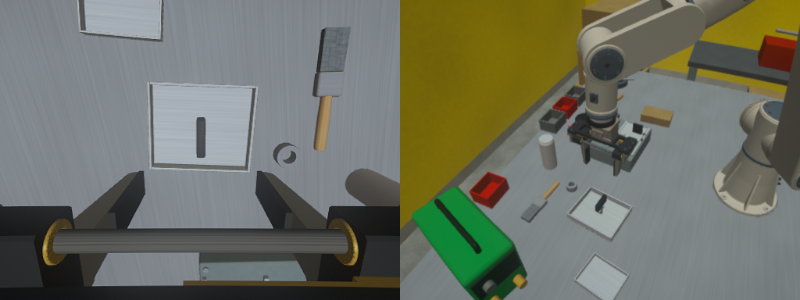

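The key stands upright in the middle of the larger tray (wrist crop (200,137)) with the fingers clear. On to the gate tab.

```bash
python3 - <<'E'
from h import *
rows([.484,-.09,.235],173.8)
E
python3 -m inch '-20 0 0 0 0 -0.6 0; -45 -1 0 0 0 -1.5 0.5; -70 -3 0 0 0 -2.4 0.5; -97 -4 0 0 0 -3.3 0.5; -124 -5 0 0 0 -4.2 0.5; -150 -6 0 0 0 -5 0.5; -176 -8 0 0 0 -5.7 0.5; -200 -9 0 0 0 -6 0.5'
python3 - <<'E'
from h import *
rows([.484,-.09,.20],173.8)
E
```

```text
shift mm [-400.4   49.6    0.9] dist 403.4 rot [ -0.02  -0.   -11.42] yaw now 82.4
t: 14.3
eef_pos: [0.4521, 0.1155, 0.236]
ee_rot: [-1.312, -2.854, 0.001]
force: [-0.1, -0.8, 0.5]
opening: 0.0455
grasp_force: 0.0
shift mm [-176.7 -109.6   36.1] dist 211.0 rot [-0.01 -0.01 -5.4 ] yaw now 130.6
```

```bash
python3 -m inch '-25 -15 0 0 0 -0.9 0.5; -50 -31 5 0 0 -1.8 0.5; -76 -47 12 0 0 -2.7 0.5; -102 -63 20 0 0 -3.6 0.5; -128 -79 28 0 0 -4.5 0.5; -152 -94 34 0 0 -5.4 0.5; -172 -106 36 0 0 -5.4 0.5; -176 -109 36 0 0 -5.4 0.5'
python3 - <<'E'
from h import *
st(); rows([.484,-.09,.094],173.8)
c=save('wrist','w6')
ax=np.array([np.cos(np.radians(-6.2)),np.sin(np.radians(-6.2))]);ay=np.array([-ax[1],ax[0]])
a=c['frame'][:,:,::-1].copy()
for sx in(-1,1):
  for sy in(-1,1):
    p=np.array([.484,-.09])+ax*.022*sx+ay*.007*sy
    for z in(.123,): cv2.circle(a,tuple(int(round(t)) for t in proj(c,[*p,z])),2,(0,255,0),-1)
cv2.imwrite('pics/v6.png',a)
E
```

```text
t: 15.1
eef_pos: [0.4838, -0.0899, 0.1997]
ee_rot: [-0.178, -3.135, 0.0]
force: [-0.5, 0.1, -0.4]
opening: 0.0461
grasp_force: 0.0
t 15.1 tcp [ 0.4838 -0.0899  0.1997] yaw 173.5 F [-0.5  0.1 -0.4] M [ 0.07 -0.15 -0.02] open 0.0461 gf 0.0
shift mm [-4.000e-01 -1.000e-01  1.057e+02] dist 105.7 rot [-0.   -0.01 -0.04] yaw now 173.5
```

View pics/v6.png

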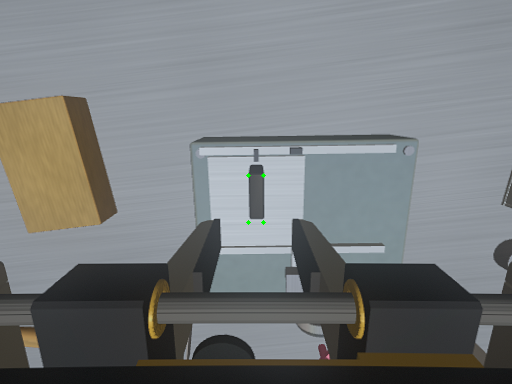

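The predicted tab corners (green, (248–264, 175–222)) sit on the tab's top face. The pointer is at (256,155) and the mark at (296,151). I'll descend and grip.

```bash
python3 -m inch '0 0 30 0 0 0 0.5; 0 0 60 0 0 0 0.5; 0 0 85 0 0 0 0.5; 0 0 100 0 0 0 0.5; 0 0 105 0 0 0 0.5; 0 0 105 0 0 0 0.5; 0 0 105 0 0 0 1; 0 0 105 0 0 0 1'; python3 -m inch '0 0 0 0 0 0 1; 0 0 0 0 0 0 1; 0 0 0 0 0 0 1; 0 0 0 0 0 0 1; 0 0 0 0 0 0 1; 0 0 0 0 0 0 1; 0 0 0 0 0 0 1; 0 0 0 0 0 0 1';python3 - <<'E'
from h import *
st()
ay=np.array([-np.sin(np.radians(-6.2)),np.cos(np.radians(-6.2))])
s=readout.observe();p=s['eef_pos'].copy();np.save('p0.npy',p);p[:2]+=ay*.04
rows(p,173.8)
E
```

```text
t: 15.95
eef_pos: [0.4846, -0.0879, 0.0966]
ee_rot: [0.174, 3.135, -0.0]
force: [0.9, -0.3, 0.7]
opening: 0.0323
grasp_force: 0.0
t: 16.75
eef_pos: [0.4842, -0.0885, 0.0961]
ee_rot: [0.174, 3.136, -0.001]
force: [-2.4, -3.1, 5.9]
opening: 0.014
grasp_force: 30.0
t 16.75 tcp [ 0.4842 -0.0885  0.0961] yaw 173.7 F [-2.4 -3.1  5.9] M [-0.5   0.14  0.33] open 0.014 gf 30.0
shift mm [ 0.1 40.  -0. ] dist 40.0 rot [-0.01  0.01 -0.02] yaw now 173.7
```

```bash
python3 -m inch '0 4 0 0 0 0 1; 0 10 0 0 0 0 1; 0 16 0 0 0 0 1; 0 22 0 0 0 0 1; 0 28 0 0 0 0 1; 0 34 0 0 0 0 1; 0 39 0 0 0 0 1; 0 40 0 0 0 0 1';  python3 -m inch '0 0 0 0 0 0 1; 0 0 0 0 0 0 1; 0 0 0 0 0 0 1; 0 0 0 0 0 0 1; 0 0 0 0 0 0 1; 0 0 0 0 0 0 1; 0 0 0 0 0 0 1; 0 0 0 0 0 0 1';python3 - <<'E'
from h import *
st()
s=readout.observe(); print('moved',np.round((s['eef_pos']-np.load('p0.npy'))*1000,1))
save('wrist','w7');save('side','s7')
a=cv2.imread('pics/w7.png')[0:300,100:400];b=cv2.imread('pics/s7.png')[130:330,180:380]
cv2.imwrite('pics/v7.png',np.hstack([cv2.resize(a,(400,400),interpolation=3),cv2.resize(b,(400,400),interpolation=3)]))
E
```

```text
t: 17.55
eef_pos: [0.4882, -0.0491, 0.0961]
ee_rot: [-0.172, -3.137, 0.003]
force: [-3.5, -9.7, 8.3]
opening: 0.0139
grasp_force: 30.0
t: 18.35
eef_pos: [0.4881, -0.0495, 0.0961]
ee_rot: [-0.173, -3.137, 0.003]
force: [-3.2, -8.7, 8.1]
opening: 0.0139
grasp_force: 30.0
t 18.35 tcp [ 0.4881 -0.0495  0.0961] yaw 173.7 F [-3.2 -8.7  8.1] M [-1.34  0.43  0.32] open 0.0139 gf 30.0
moved [ 4. 39. -0.]
```

View pics/v7.png

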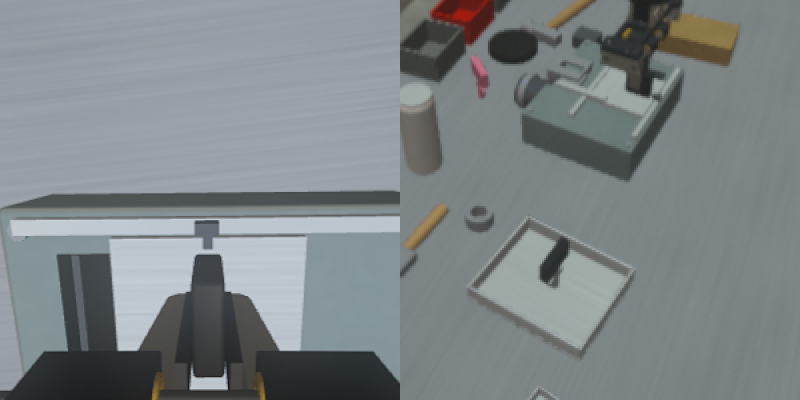

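The pointer (208,242) meets the dark mark (207,228), so the gate is at half with the tab gripped. The spring force of about 9 N agrees. The key stands in the tray and is still. Handing in.

```bash
python3 -c "
from h import *
print(job.job_done())"
```

```text
the job is handed in; nothing more can be done
None
```

I turned the key into line with the slot, lifted it out and left it standing in the larger tray. The gripper is holding the gate at half travel (about 39 mm) with the pointer on the mark, and the job was handed in at about 18 s; the hand-in gave no verdict.

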